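Show the mill's sieve to the inspection camera

TASK

Swing the flap on top of the mill right up and leave it open, draw the sieve plate beneath it out of its slot by the grip, and present it to the inspection camera: upright, grip on top, its flat face square to the lens, centred on the lens and about 6 cm in front of the glass, without bumping the camera with it. Finish while still holding the sieve there, still and in the gripper alone; leave the other things on the bench where they are.

Things in the scene. Friction and masses are not known exactly. Their poses are not given: they have to be found in the camera images.
- mill: bench-top mill, fixed: cream housing 220 (x) x 300 (y) mm, flat top 150 mm up, black foot 230 x 310 mm. Origin: centre of underside; +x to its rear, z up; controls on its -x face. In the top, centred at its x 0, y -50 mm, a well 110 x 110 mm, its floor 100 mm above the bench, covered by the flap. At its y +82 mm a round cap and steel disc, 104 mm across, rise 20 mm above the top
- slot (a point): centre of the mouth of the sieve's slot in the well floor (100 mm above the bench), axes as the mill. The slot is 10 mm (mill x) by 84 mm (mill y), 56 mm deep, straight down
- flap (a joint): angle of the cover flap: 0 shut, grows as its front edge swings up and back, 1.57 upright, stop at 1.9. Stiff hinge: it stays at any angle; about 2 N at the bar moves it. Starts between 0 and 0.25
- flap_hinge (a point): middle of the flap's hinge line, along the mill's rear side of the well (64 mm behind the well's centre, 151 mm above the bench); axes turn with the flap: y along the hinge, -x towards the flap's front edge, z out of its upper face
- flap_bar (a point): middle of the flap's handle: round steel bar, 10 mm diameter, 90 mm long along y between two 10 mm posts on the aluminium flap (125 x 125 x 6 mm). It lies 119 mm from the hinge line along the flap's -x and 38 mm along its z, its centre 32 mm off the flap's upper face, so fingers fit around it at every angle. Axes as flap_hinge
- sieve: loose sieve plate, 105 to 210 g: perforated steel plate 6 (x) x 80 (y) x 70 (z) mm, on its top edge a black grip block 12 x 40 x 30 mm; 100 mm tall in all. Origin: middle of the lower edge, z up to the grip. Starts upright in the slot under the flap, axes along the mill's, lower edge 44 mm above the bench, grip top 6 mm below the mill's top. Both faces alike
- sieve_center (a point): centre of the sieve's perforated plate, 35 mm above the sieve's lower edge, axes as the sieve
- sieve_grip (a point): centre of the sieve's grip block, 85 mm above the sieve's lower edge, 50 mm above sieve_center; grip it across its 12 mm (x). Around it in the well some 49 mm are free to either side along x; the well floor lies 29 mm below it
- viewer: inspection camera, fixed to the bench: steel post 260 mm tall (22 mm diameter) on a dark foot 110 x 90 mm, grey head 70 x 60 x 60 mm with a black lens barrel 44 mm across and 30 mm long. The camera looks along its own -x. Origin: on the bench beneath the head; z up
- lens (a point): centre of the lens glass, at the end of the barrel, 210 mm above the bench; axes as the camera: it looks along its own -x, level
- beaker: bystander: glass beaker, 66 mm across, 85 mm tall, origin under its centre
- jar: bystander: amber jar, 60 mm across, 70 mm tall, origin under its centre
- brush: bystander: brush lying on the bench along its x
- dish: bystander: white bowl, 100 mm across, 40 mm tall, behind the mill, origin under its centre
- bottle: bystander: white bottle, 60 mm across, 150 mm tall, behind the mill, origin under its centre
- spatula: bystander: spatula lying on the bench along its x
- hotplate: bystander, fixed: cream hotplate 140 x 140 mm with a steel pot, 182 mm tall in all, origin under its centre. It and the camera stand on either side of the mill, left or right by chance
Things that resemble listed ones, but are neither listed nor needed, are in the scene too. Of the things that look like the viewer, the larger one is meant.

How it is judged:
On the way, in this order (a step that is already met when the one before it is completed fails the run):
1. the flap is swung up (past 1.3 rad) with the sieve still in its slot (value of joint flap above 1.3 rad and distance between sieve_center and slot below 0.04 m), for 0.2 s.
2. the sieve is drawn up clear of the slot, held by the fingers (z of sieve in the frame of slot above 0.01 m and contact force between sieve and the fingers above 1 N), for 0.2 s.
At the end, for the whole second after the job is handed in: Sieve held still by the fingers alone; plate centre 35 to 85 mm in front of the lens glass and within 20 mm of its axis sideways and in height; face square to the lens and sieve upright, grip on top, each within 0.2 rad; flap still open over 1.2 rad (x of sieve_center in the frame of lens between -0.085 and -0.035 m and y of sieve_center in the frame of lens between -0.02 and 0.02 m and z of sieve_center in the frame of lens between -0.02 and 0.02 m and angle between the x axis of sieve and the x axis of viewer, either way round below 0.2 rad and angle between sieve's own z axis and vertical below 0.2 rad and linear speed of sieve below 0.03 m/s and contact force between sieve and the fingers above 1 N and contact force between sieve and mill below 0.1 N and contact force between sieve and viewer below 0.1 N and contact force between sieve and hotplate below 0.1 N and value of joint flap above 1.2 rad); the arm keeps its last pose, push and grip.
It fails at once if the sieve bumps the camera (over 1 N) (contact force between sieve and viewer above 1 N).
It fails at once if a bystander is moved more than 30 mm (distance of any of beaker, jar, brush, dish, bottle, spatula from where it was at the start of the episode above 0.03 m).
It also fails if it takes over 51 s, if anything falls off the work surface, if the arm or the gripper's body presses on something with over 40 N, if the wrist force passes 120 N, or if a joint passes its speed limit or range.

ROBOT

A 6-joint arm with a two-finger parallel gripper is mounted at the origin on the work surface. World frame = base frame: x ahead of the robot, y to its left, z up, the work surface at z = 0. Lengths are in m, angles in rad, forces in N, time in s.
With the tool pointing down it reaches from about 0.225 to 0.875 m from the base axis. Payload 3.4 kg.
Tool frame: the origin (TCP) lies between the finger pads; the fingertips stand 17 mm ahead of it and the grasp point (between the pads) lies 2 mm behind it; z points along the fingers, y is the line along which they close (so a half turn about z gives the same grasp; the last joint's range is limited). The gripper opens to 85 mm and grips with 20 to 120 N. Pads are 22 mm wide; open, the fingers measure 114 mm over their backs; the gripper's body (76 mm by 85 mm) begins 54 mm behind the grasp point. The pads swing forward as they close: fully open they stand 13 mm farther back than shut.
Start: joints at [1.119, 0.276, 1.505, -0, 1.361, -0.121], TCP at [0.187, 0.544, 0.248] pointing down, gripper open.
Joint ranges: [-2.89, 2.89], [-0.75, 2.08], [0.22, 2.7], [-1.18, 4.32], [0.11, 2.71], [-2.7, 2.7]. Speed limits (rad/s): [2.57, 2.57, 3.14, 3.14, 3.14, 3.14].

INTERFACE

Orientations are given as [roll, pitch, yaw] about the fixed x, y, z axes, in that order (R = Rz(yaw) Ry(pitch) Rx(roll)).
In Python, from rig import env gives the robot as it stands.
- The arm moves only by the tool move_arm, never from a script. Its argument "deltas" is a list of rows, each a list of 2 entries, a list of its own where there are three numbers: the shift along the tool's x, y, z normalised to -1 to 1, where 1 is 30 mm, then the turn, a rotation vector about the tool's x, y, z normalised to -1 to 1, where 1 is 0.1 rad. A call has 1 to 10 rows; each row shifts and turns the commanded pose from where the row before left it, along the tool's axes as they then stand; what a row does not reach is not made up. A row lasts 1/8 s, in which the tool goes at most 62.5 mm and 10.7 degrees, less where a joint would pass 70% of its speed; a pose out of reach is approached as far as the arm can. A call with a number of a shift or a turn outside -1 to 1 is refused whole. A call with a gripper value outside its range is refused whole. "fingers" is the opening, from -1 (shut) to 1 (fully open), set as the call begins (left out, the last holds). The fingers move at their own pace and stop on an object; the grip force is fixed at half the most. Time passes only in rows, so rows that do not move let the fingers close. It gives the time, the measured TCP pose, the force, the opening and the grip force at its end, in the units of the state.
- env.get_state(): the state, without advancing time (a new reading comes with each control period).
- env.grab_frame(name): name is "scene" or "top" or "wrist"; returns the picture (384x512x3 uint8, blue, green, red); there is no depth.
- env.calibration(name): a dict with "fx", "fy", "cx", "cy" (pixels), "pose" (4x4, takes a point from camera to world coordinates); the wrist camera has in their place "tool_from_camera" (4x4, takes a point from camera to tool coordinates, whose origin is the TCP and whose axes are the flange's). Camera axes: x right, y up, looking along -z (the intrinsics and any distortion apply to the point x, -y, -z); pixel columns grow to the right and rows downward; lengths in m; the calibration is good to about 2 mm. A picture is of the moment at which its call begins: read the wrist's pose just before it. calibration takes no time and is no camera call.
- env.job_done(): hands the job in; it is judged then, once.
Trained networks look in the newest picture that a camera, given by its name, has taken for a name from the list of things; names that differ only in an ending like _2 or _b are one class to them, and where a whole thing is asked for, a point or a joint stands for the part that bears it (a point fixed in the world has none). Each returns a list of dicts, best first, with "score" (0 to 1); they miss things now and then, are a little off and sometimes report something else, mostly with a low value. They report only what shows in the picture. A call takes as long as a camera call. They do not tell look-alikes from the thing itself.
- env.find_in(camera, query): "location" ([x, y, z] in m, in world coordinates, good to about 4 mm: the middle of the surface that is visible of it).
- env.trace(camera, query): "pixels" (384x512 bool, what is visible of it).
The state is a dict: "time_s": time; "joint_pos": joint angles; "joint_vel": joint speeds; "joint_torque": joint torques, N m; "tcp_pos": TCP position; "orientation": TCP orientation; "wrist_force": force on the tool from outside, world axes, zero at the start; "moment": the same for the moment, N m; "grip_width": opening from 0.0 (shut) to 1.0 (fully open); "gripper_force": force on a finger pad.
Only numpy, scipy, OpenCV 4.12 (cv2) and the standard library are available. Lean on these libraries where they do the work, as an engineer would, in place of code of your own. Each camera call takes 0.05 s, during which the arm holds its last target. There are 200 camera calls.

## Working session

There is one attempt and no reset: what is moved stays moved. The work goes in short steps, Python scripts to look and compute and a tool call to move; the robot and the scene stay as the last step left them, time stands still between calls to the robot, and variables do not carry over. Pictures are saved under pics/ and viewed, at most 10 in all, crops included, and the job is handed in when it is done.

Besides the shell and the picture viewer there is one more tool, called in YAML: its name, and indented under it one key for each argument. move_arm: Moves the arm, as the interface text tells. Its arguments: {"type":"object","properties":{"deltas":{"type":"array","items":{"type":"array"}},"fingers":{"type":"number"}},"required":["deltas"]}

```bash
mkdir -p pics; ls
python3 - <<'E'
from rig import env
import cv2,numpy as np
s=env.get_state();print(s['time_s'],s['tcp_pos'],s['orientation'])
ims=[]
for n in ("scene","top"):
    im=env.grab_frame(n);cv2.imwrite(f'pics/{n}0.png',im)
    c=env.calibration(n);print(n,c['fx'],c['fy'],c['cx'],c['cy'],np.round(c['pose'],4).tolist(),[k for k in c])
    for q in ("mill","flap","flap_bar","viewer","lens","hotplate","sieve","beaker","jar","bottle","dish"):
        try:print(n,q,[(np.round(d['location'],3).tolist(),round(d['score'],2)) for d in env.find_in(n,q)][:3])
        except Exception as e:print(q,e)
print(np.round(env.calibration("wrist")["tool_from_camera"],4).tolist(), env.calibration("wrist")['fx'])
E
```

```text
pics
0.0 [0.18653386 0.5433617  0.247443  ] [-3.13976042e+00 -2.08658638e-04  2.81083441e+00]
scene 436.463052857993 436.463052857993 266.25179919533514 191.9326669988042 [[-0.5323, -0.5356, 0.6556, 1.2971], [0.8465, -0.3461, 0.4045, 0.539], [0.0103, 0.7703, 0.6376, 0.9602], [0.0, 0.0, 0.0, 1.0]] ['fx', 'fy', 'cx', 'cy', 'pose']
scene mill [([0.611, 0.055, 0.156], 0.86), ([0.78, -0.109, 0.09], 0.32)]
scene flap [([0.557, -0.019, 0.174], 0.65)]
scene flap_bar [([0.554, -0.015, 0.172], 0.72)]
scene viewer [([0.215, 0.383, 0.097], 0.92), ([0.692, 0.369, 0.116], 0.64)]
scene lens [([0.21, 0.382, 0.1], 0.94), ([0.682, 0.372, 0.113], 0.69)]
scene hotplate [([0.671, -0.335, 0.081], 0.88)]
scene sieve [([0.379, 0.33, 0.06], 0.21)]
scene beaker [([0.377, 0.33, 0.058], 0.87), ([0.759, 0.082, 0.02], 0.74), ([0.556, -0.019, 0.175], 0.72)]
scene jar [([0.398, -0.315, 0.048], 0.54)]
scene bottle [([0.781, -0.108, 0.089], 0.83)]
scene dish [([0.758, 0.081, 0.02], 0.94), ([0.687, 0.372, 0.116], 0.67), ([0.375, 0.423, 0.008], 0.31)]
top 348.7222469898545 348.7222469898545 250.75147270852477 190.82350
[... 203 characters left out ...]
], 0.76)]
top flap [([0.56, -0.017, 0.171], 0.61)]
top flap_bar [([0.558, -0.017, 0.171], 0.95)]
top viewer [([0.191, 0.369, 0.148], 0.83), ([0.656, 0.35, 0.211], 0.6)]
top lens [([0.654, 0.354, 0.211], 0.89), ([0.196, 0.365, 0.148], 0.67)]
top hotplate [([0.631, -0.344, 0.116], 0.76)]
top sieve [([0.754, -0.118, 0.101], 0.28)]
top beaker [([0.359, 0.344, 0.044], 0.95), ([0.39, -0.315, 0.069], 0.35)]
top jar [([0.389, -0.316, 0.069], 0.62), ([0.378, 0.42, -0.0], 0.62)]
top bottle [([0.754, -0.116, 0.1], 0.75)]
top dish [([0.782, 0.089, 0.02], 0.62)]
[[-0.001, 0.9641, 0.2655, 0.0671], [1.0, 0.0014, -0.0013, -0.0005], [-0.0016, 0.2655, -0.9641, -0.1254], [0.0, 0.0, 0.0, 1.0]] 272.0124328297664
```

Run:
```python
import cv2,numpy as np
a=cv2.imread('pics/scene0.png');b=cv2.imread('pics/top0.png')
cv2.imwrite('pics/scene0b.png',cv2.resize(a,(798,598)))
cv2.imwrite('pics/top0b.png',cv2.resize(b,(798,598),interpolation=cv2.INTER_CUBIC))
```

```text
(no output)
```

View pics/scene0b.png

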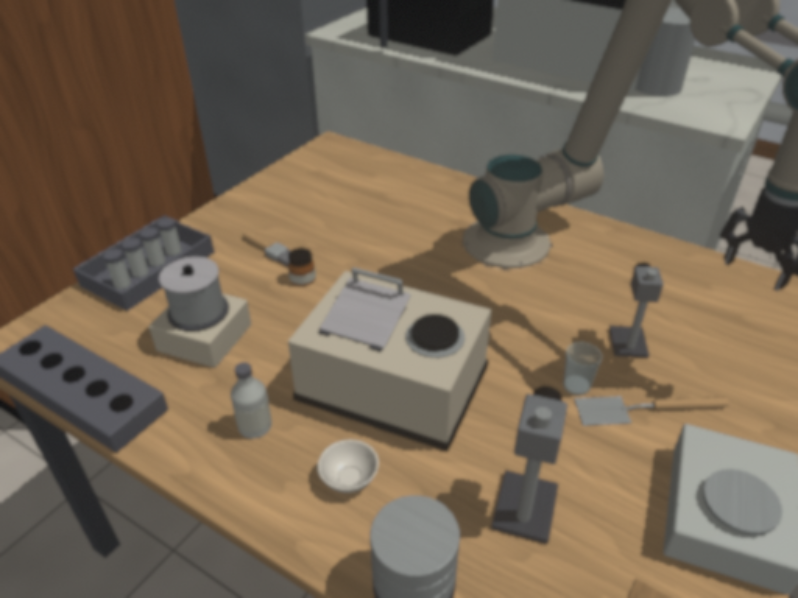

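View pics/top0b.png

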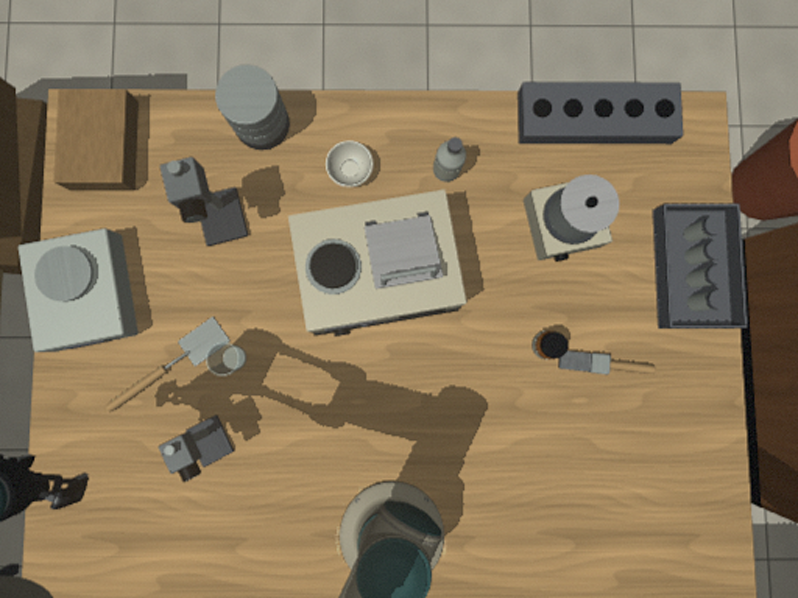

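The larger viewer (top-view px ~(185,190) of the enlarged picture, head at z≈0.21) fits the description. The look-alike at (195,450) is small, with its head at z≈0.15. Other look-alikes are the grey box with a disc at (75,290), which isn't the mill. The mill is at (375,260), its flap nearly shut. Next I fit silhouettes in both views.

```bash
cat > h.py <<'E'
import numpy as np,cv2
from scipy.optimize import minimize
from scipy.spatial.transform import Rotation as R
from rig import env
S=4
def proj(c,P,pose=None):
    T=np.linalg.inv(c['pose'] if pose is None else pose);q=np.atleast_2d(P)@T[:3,:3].T+T[:3,3]
    return np.c_[c['cx']+c['fx']*q[:,0]/-q[:,2],c['cy']+c['fy']*-q[:,1]/-q[:,2]]
def box(x,y,z):return np.array([[a,b,c] for a in x for b in y for c in z],float)
def cyl(r,L,axis):  # L=(lo,hi) along axis
    t=np.linspace(0,2*np.pi,24);a=[np.c_[r*np.cos(t),r*np.sin(t),0*t+l] for l in L];p=np.vstack(a)
    return p if axis=='z' else p[:,[2,0,1]] if axis=='x' else p[:,[0,2,1]]
def mask(c,parts,sc=2):
    m=np.zeros((384*sc,512*sc),np.uint8)
    for p in parts:
        h=cv2.convexHull(((proj(c,p)+.5)*sc-.5).astype(np.float32))
        cv2.fillConvexPoly(m,np.round(h*16).astype(np.int32),1,shift=4)
    return m
def pl(p,x,y,yaw):return p@R.from_euler('z',yaw).as_matrix().T+[x,y,0]
def fit(f,x0,st,cams,targets):
    T=[cv2.resize(t.astype(np.uint8),None,fx=2,fy=2,interpolation=cv2.INTER_NEAREST) for t in targets]
    def cost(v):
        ps=f(v);s=0
        for c,t in zip(cams,T):
            m=mask(c,ps);s+=(m&t).sum()/max((m|t).sum(),1)
        return -s/len(T)
    x=np.array(x0,float)
    for k in (1,.5,.25):
        sim=np.vstack([x]+[x+k*np.eye(len(x))[i]*st[i] for i in range(len(x))])
        r=minimize(cost,x,method='Nelder-Mead',options=dict(initial_simplex=sim,xatol=1e-4,fatol=1e-5,maxiter=400));x=r.x
    return x,-r.fun
E
cat > fit.py <<'E'
from h import *
cams=[env.calibration(n) for n in("scene","top")]
M={}
for n in("scene","top"):
    env.grab_frame(n)
    for q in("mill","flap","flap_bar","viewer"):
        M[n,q]=[d['pixels'] for d in env.trace(n,q)]
        print(n,q,[(m.sum(),np.round(np.argwhere(m).mean(0)[::-1]).tolist()) for m in M[n,q]])
import pickle;pickle.dump(M,open('M.pkl','wb'))
E
python3 fit.py
```

```text
scene mill [(np.int64(3102), [127.0, 201.0]), (np.int64(10671), [251.0, 229.0]), (np.int64(1887), [236.0, 197.0]), (np.int64(1056), [223.0, 298.0])]
scene flap [(np.int64(1816), [236.0, 197.0])]
scene flap_bar [(np.int64(1706), [236.0, 199.0]), (np.int64(10708), [251.0, 229.0])]
scene viewer [(np.int64(951), [409.0, 200.0]), (np.int64(2848), [342.0, 300.0]), (np.int64(1710), [235.0, 198.0])]
top mill [(np.int64(8211), [242.0, 168.0])]
top flap [(np.int64(1761), [258.0, 161.0])]
top flap_bar [(np.int64(1694), [258.0, 161.0]), (np.int64(836), [114.0, 229.0])]
top viewer [(np.int64(1824), [130.0, 129.0]), (np.int64(721), [223.0, 104.0]), (np.int64(1080), [125.0, 287.0])]
```

```bash
cat > fit2.py <<'E'
from h import *
import pickle;M=pickle.load(open('M.pkl','rb'))
cams=[env.calibration(n) for n in("scene","top")]
def pick(n,q,uv):
    return min(M[n,q],key=lambda m:np.linalg.norm(np.argwhere(m).mean(0)[::-1]-uv))
mill=[pick("scene","mill",(251,229))|pick("scene","flap",(236,197)),pick("top","mill",(242,168))|pick("top","flap",(258,161))]
flap=[pick("scene","flap",(236,197)),pick("top","flap",(258,161))]
view=[pick("scene","viewer",(342,300)),pick("top","viewer",(130,129))]
def flapm(v,x,y,yaw):
    Ry=R.from_euler('y',v).as_matrix() # +rot about y lifts -x
    ps=[box((-.125,0),(-.0625,.0625),(0,.006)),cyl(.005,(-.045,.045),'y')+[-.119,0,.038]]+[box((-.124,-.114),(s*.04-.005,s*.04+.005),(.006,.038)) for s in(-1,1)]
    return [pl(p@Ry.T+[.064,-.05,.151],x,y,yaw) for p in ps]
def millm(v):
    x,y,w,a=v
    return [pl(p,x,y,w) for p in(box((-.11,.11),(-.15,.15),(.01,.15)),box((-.115,.115),(-.155,.155),(0,.02)),cyl(.052,(.15,.17),'z')+[0,.082,0])]+flapm(a,x,y,w)
mv,s=fit(millm,(.6,.03,.19,.1),(.02,.02,.1,.1),cams,mill);print('mill',mv,s)
fv,s=fit(lambda v:flapm(v[3],*v[:3]),mv,(.01,.01,.05,.1),cams,flap);print('flap',fv,s)
fa,s=fit(lambda v:flapm(v[0],*mv[:3]),[.1],[.1],cams,flap);print('ang',fa,s)
def viewm(v):
    x,y,w,d,f=v
    return [pl(p,x,y,w) for p in(box((-.035,.035),(-.03,.03),(.18,.24)),cyl(.022,(-.065,-.03),'x')+[0,0,.21],cyl(.011,(0,.26),'z')+[d,0,0],box((-.055+f,.055+f),(-.045,.045),(0,.015)))]
best=None
for w0 in(-.2,.3,.6):
    r=fit(viewm,(.66,.355,w0,0,0),(.02,.02,.2,.03,.03),cams,view);print('view',np.round(r[0],4),r[1])
    if best is None or r[1]>best[1]:best=r
vv=best[0]
pickle.dump((mv,fv,fa,vv),open('fit.pkl','wb'))
out=[]
for n,c,ps in((n,c,[millm(mv),viewm(vv)]) for n,c in zip(("scene","top"),cams)):
    im=cv2.imread(f'pics/{n}0.png');im=cv2.resize(im,None,fx=3,fy=3)
    for g in ps:
        for p in g:cv2.polylines(im,[np.round(cv2.convexHull((proj(c,p)*3+1).astype(np.float32))).astype(int)],True,(0,0,255),1)
    out.append(im)
a=out[0][500:1060,540:1160];b=out[1][200:660,250:950]
b=cv2.resize(b,None,fx=400/700,fy=400/700) if 0 else b
cv2.imwrite('pics/ovA.png',cv2.resize(a,(620,560)));cv2.imwrite('pics/ovB.png',b)
E
python3 fit2.py
```

```text
mill [0.54534648 0.02838456 0.16899983 0.23205345] 0.9810454577199014
flap [0.54545416 0.02946393 0.17304063 0.24987127] 0.9351749137937566
ang [0.2625] 0.930572834915652
view [ 0.6711  0.3635  0.2722 -0.0163 -0.0093] 0.943945741970067
view [ 0.6705  0.3633  0.2634  0.018  -0.0087] 0.9447508127535844
view [ 0.6707  0.3632  0.2706  0.017  -0.009 ] 0.9449781029990576
```

View pics/ovA.png

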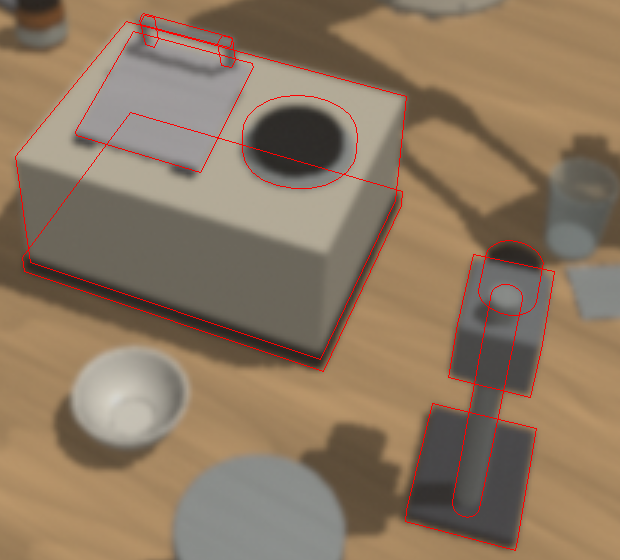

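View pics/ovB.png

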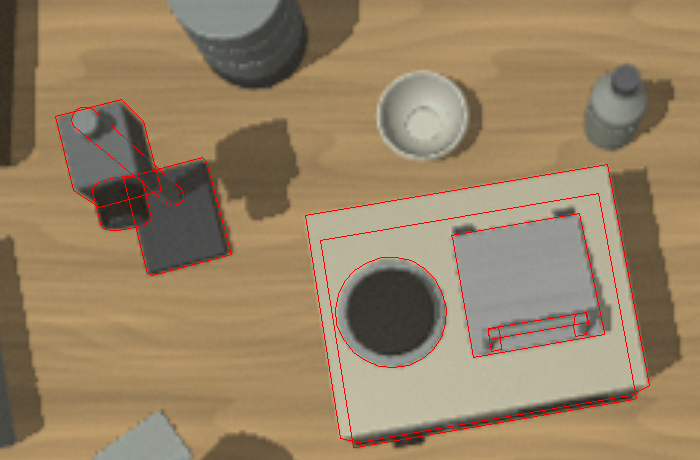

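Both overlays hug the mill, flap (≈0.24 rad) and larger viewer closely. The lens barrel (black disc, ovA ~(512,255)) faces the robot. Next I move above the bar.

move_arm:
  deltas:
    - [[0,0,-1],[0,0,0]]
    - [[0,0,-1],[0,0,0]]
    - [[0,0,-1],[0,0,0]]
    - [[-0.913,-0.806,0],[0,0,0]]
    - [[-0.913,-0.806,0],[0,0,0]]
    - [[-0.913,-0.806,0],[0,0,0]]
    - [[-0.913,-0.806,0],[0,0,0]]
    - [[-0.913,-0.806,0],[0,0,0]]
    - [[-0.913,-0.806,0],[0,0,0]]
    - [[-0.913,-0.806,0],[0,0,0]]
  fingers: 0

```text
time_s: 2.95
tcp_pos: [0.3136, 0.3204, 0.3385]
orientation: [3.141, 0.0, 2.811]
wrist_force: [0.4, 0.7, 0.6]
grip_width: 0.499
gripper_force: 0.0
```

move_arm:
  deltas:
    - [[-0.913,-0.806,0],[0,0,0]]
    - [[-0.913,-0.806,0],[0,0,0]]
    - [[-0.913,-0.806,0],[0,0,0]]
    - [[-0.913,-0.806,0],[0,0,0]]
    - [[-0.913,-0.806,0],[0,0,0]]
    - [[-0.913,-0.806,0],[0,0,0]]
    - [[-0.913,-0.806,0],[0,0,0]]
    - [[-0.913,-0.806,0],[0,0,0]]
    - [[-0.913,-0.806,0],[0,0,0]]
    - [[-0.913,-0.806,0],[0,0,0]]

```text
time_s: 4.2
tcp_pos: [0.4941, 0.0027, 0.3384]
orientation: [3.141, 0.0, 2.811]
wrist_force: [-0.8, 0.8, 0.7]
grip_width: 0.497
gripper_force: 0.0
```

move_arm:
  deltas:
    - [[-0.913,-0.806,0],[0,0,1]]
    - [[0,0,0],[0,0,1]]
    - [[0,0,0],[0,0,1]]
    - [[0,0,0],[0,0,1]]
    - [[0,0,0],[0,0,1]]
    - [[0,0,0],[0,0,1]]
    - [[0,0,0],[0,0,1]]
    - [[0,0,0],[0,0,1]]
    - [[0,0,0],[0,0,1]]
    - [[0,0,0],[0,0,1]]

```text
time_s: 5.45
tcp_pos: [0.5116, -0.0279, 0.3383]
orientation: [3.141, -0.0, 1.808]
wrist_force: [-0.8, 0.3, 0.6]
grip_width: 0.497
gripper_force: 0.0
```

move_arm:
  deltas:
    - [[0,0,0],[0,0,0.69]]
    - [[0,0,0],[0,0,0]]
    - [[0,0,0],[0,0,0]]

```text
time_s: 5.82
tcp_pos: [0.5117, -0.0279, 0.3383]
orientation: [3.142, -0.0, 1.743]
wrist_force: [-0.4, -0.3, 0.7]
grip_width: 0.499
gripper_force: 0.0
```

Look with the wrist camera and overlay the predicted flap.

```bash
cat >> h.py <<'E'
def wcam():
    c=dict(env.calibration("wrist"));s=env.get_state()
    T=np.eye(4);T[:3,:3]=R.from_euler('xyz',s['orientation']).as_matrix();T[:3,3]=s['tcp_pos']
    c['pose']=T@c['tool_from_camera'];return c
E
sed -n '/^def flapm/,/^    return/p' fit2.py > fm.py
python3 - <<'E'
from h import *
exec(open('fm.py').read())
import pickle;mv,fv,fa,vv=pickle.load(open('fit.pkl','rb'))
c=wcam();im=env.grab_frame("wrist");pickle.dump((c,im),open('w1.pkl','wb'))
im2=cv2.resize(im,None,fx=1.5,fy=1.5)
for p in flapm(mv[3],*mv[:3]):cv2.polylines(im2,[np.round(cv2.convexHull((proj(c,p)*1.5).astype(np.float32))).astype(int)],True,(0,0,255),1)
cv2.imwrite('pics/w1.png',im2)
print([k for k in c])
for q in("flap","flap_bar"):print(q,[(d['location'],d['score']) for d in env.find_in("wrist",q)])
E
```

```text
['fx', 'fy', 'cx', 'cy', 'tool_from_camera', 'pose']
flap [([0.552, -0.013, 0.1727], 0.96)]
flap_bar [([0.5521, -0.0155, 0.173], 0.89)]
```

View pics/w1.png

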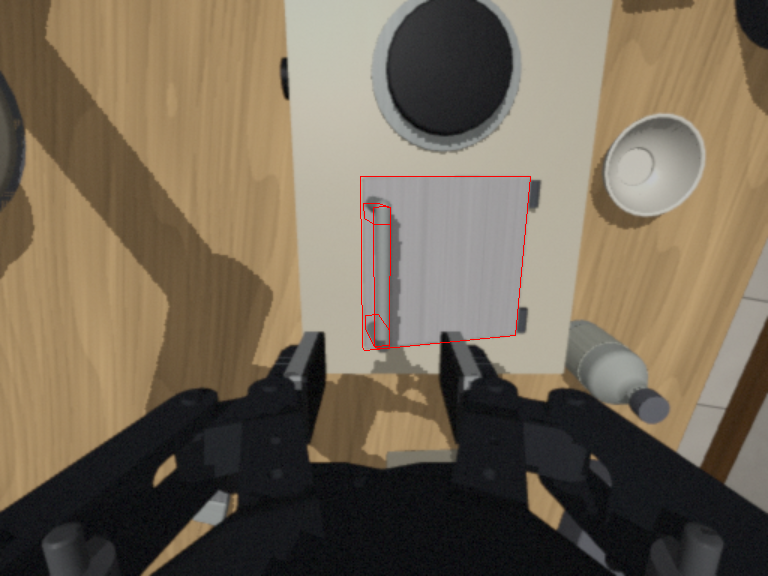

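The overlay agrees with the wrist view: the bar sits at px (382,275) between the fingers. Next, descend with the fingers around it.

move_arm:
  deltas:
    - [[0,0,1],[0,0,0]]
    - [[0,0,1],[0,0,0]]
    - [[0,0,1],[0,0,0]]
    - [[0,0,0.7],[0,0,0]]
    - [[0,0,0.3],[0,0,0]]
    - [[0,0,0],[0,0,0]]

```text
time_s: 6.72
tcp_pos: [0.5117, -0.0279, 0.2181]
orientation: [-3.141, -0.0, 1.742]
wrist_force: [-0.3, -0.2, 0.5]
grip_width: 0.501
gripper_force: 0.0
```

move_arm:
  deltas:
    - [[0,0,0],[0,0,0]]
    - [[0,0,0],[0,0,0]]
  fingers: -0.5

```text
time_s: 6.98
tcp_pos: [0.5123, -0.028, 0.2192]
orientation: [3.14, 0.001, 1.742]
wrist_force: [-0.4, 0.0, 0.8]
grip_width: 0.25
gripper_force: 0.0
```

move_arm:
  deltas:
    - [[0,0.31,-0.27],[0,0,0]]
    - [[0,0.31,-0.27],[0,0,0]]
    - [[0,0.3,-0.29],[0,0,0]]
    - [[0,0.3,-0.29],[0,0,0]]
    - [[0,0.35,-0.22],[0,0,0]]
    - [[0,0.35,-0.22],[0,0,0]]

```text
time_s: 7.72
tcp_pos: [0.5689, -0.0181, 0.2662]
orientation: [3.141, 0.0, 1.742]
wrist_force: [-2.8, -0.6, 1.0]
grip_width: 0.25
gripper_force: 1.3
```

Pushing with about 3 N, as expected, so I continue the arc.

move_arm:
  deltas:
    - [[0,0.39,-0.15],[0,0,0]]
    - [[0,0.39,-0.15],[0,0,0]]
    - [[0,0.41,-0.07],[0,0,0]]
    - [[0,0.41,-0.07],[0,0,0]]
    - [[0,0.41,0.01],[0,0,0]]
    - [[0,0.41,0.01],[0,0,0]]

```text
time_s: 8.48
tcp_pos: [0.6408, -0.0056, 0.2773]
orientation: [-3.141, -0.0, 1.742]
wrist_force: [-1.2, -0.4, -1.3]
grip_width: 0.253
gripper_force: 0.6
```

move_arm:
  deltas:
    - [[0,0.41,0.1],[0,0,0]]
    - [[0,0.41,0.1],[0,0,0]]
    - [[0,0.38,0.16],[0,0,0]]
    - [[0,0,0],[0,0,0]]

```text
time_s: 8.98
tcp_pos: [0.6763, 0.0006, 0.2658]
orientation: [-3.141, -0.0, 1.742]
wrist_force: [-0.8, -0.3, -0.8]
grip_width: 0.249
gripper_force: 0.0
```

move_arm:
  deltas:
    - [[0,0,-0.9],[0,0,0]]
    - [[0,0,-0.9],[0,0,0]]
    - [[0,0,-0.9],[0,0,0]]
    - [[0,-0.83,0],[0,0,0]]
    - [[0,-0.83,0],[0,0,0]]
    - [[0,-0.83,0],[0,0,0]]
    - [[0,-0.83,0],[0,0,0]]
    - [[0,-0.83,0],[0,0,0]]
    - [[0,0,0],[0,0,0]]
    - [[0,0,0],[0,0,0]]
  fingers: 0.3

```text
time_s: 10.22
tcp_pos: [0.5535, -0.0208, 0.3483]
orientation: [3.14, 0.0, 1.742]
wrist_force: [1.8, -1.0, -0.5]
grip_width: 0.654
gripper_force: 0.0
```

```bash
cat > look.py <<'E'
from h import *
import sys
exec(open('fm.py').read())
import pickle;mv,fv,fa,vv=pickle.load(open('fit.pkl','rb'))
s=env.get_state();print(s['time_s'],s['tcp_pos'],s['orientation'])
c=wcam();im=env.grab_frame("wrist");pickle.dump((c,im),open(sys.argv[1]+'.pkl','wb'))
im2=cv2.resize(im,None,fx=1.5,fy=1.5)
x,y,w=mv[:3]
for p in (box((-.006,.006),(-.07,-.03),(.114,.144)),box((-.055,.055),(-.105,.005),(.15,.15)),box((-.055,.055),(-.105,.005),(.10,.10))):
    cv2.polylines(im2,[np.round(cv2.convexHull((proj(c,pl(p,x,y,w))*1.5).astype(np.float32))).astype(int)],True,(0,0,255),1)
cv2.imwrite(f'pics/{sys.argv[1]}.png',im2)
for q in("sieve","sieve_grip","flap"):print(q,[(np.round(d['location'],4).tolist(),round(d['score'],2)) for d in env.find_in("wrist",q)])
E
python3 look.py w2
```

```text
10.225 [ 0.55346541 -0.02079854  0.34825631] [3.13983964e+00 1.63663891e-04 1.74171533e+00]
sieve [([0.5531, -0.015, 0.1403], 0.56)]
sieve_grip [([0.5538, -0.0133, 0.1414], 0.57)]
flap [([0.6298, 0.0013, 0.2561], 0.8), ([0.787, 0.0953, 0.0213], 0.22)]
```

View pics/w2.png

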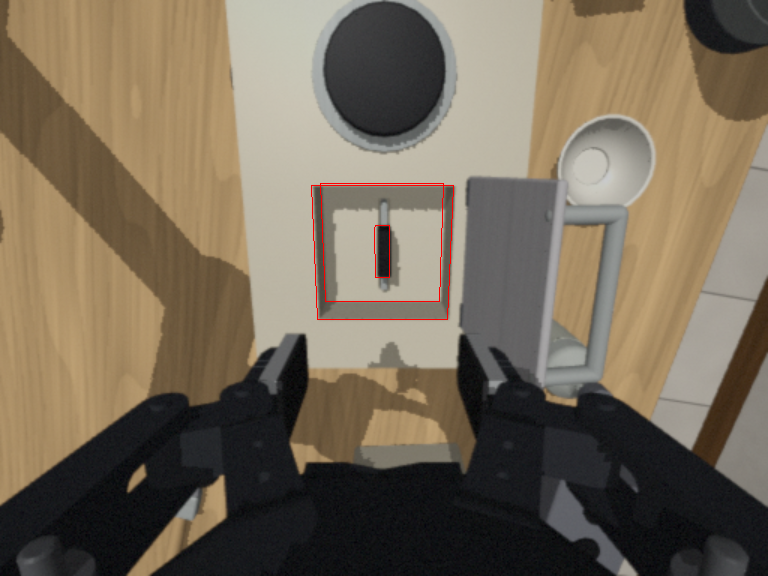

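The sieve's grip (px (383,250)) lies exactly on its predicted outline, and the flap stands open at px (515,280). Next, descend and grip.

move_arm:
  deltas:
    - [[0,0,1],[0,0,0]]
    - [[0,0,1],[0,0,0]]
    - [[0,0,1],[0,0,0]]
    - [[0,0,1],[0,0,0]]
    - [[0,0,1],[0,0,0]]
    - [[0,0,0.8],[0,0,0]]
    - [[0,0,0.5],[0,0,0]]
    - [[0,0,0.5],[0,0,0]]
    - [[0,0,0.4],[0,0,0]]
    - [[0,0,0],[0,0,0]]

```text
time_s: 11.68
tcp_pos: [0.5524, -0.0207, 0.1311]
orientation: [-3.14, -0.001, 1.742]
wrist_force: [0.3, -0.0, 0.1]
grip_width: 0.646
gripper_force: 0.0
```

move_arm:
  deltas:
    - [[0,0,0],[0,0,0]]
    - [[0,0,0],[0,0,0]]
    - [[0,0,0],[0,0,0]]
    - [[0,0,0],[0,0,0]]
    - [[0,0,0],[0,0,0]]
  fingers: -1

```text
time_s: 12.3
tcp_pos: [0.5537, -0.0209, 0.1327]
orientation: [3.139, 0.001, 1.742]
wrist_force: [0.9, 0.7, 4.3]
grip_width: 0.129
gripper_force: 60.9
```

move_arm:
  deltas:
    - [[0,0,-0.3],[0,0,0]]
    - [[0,0,-0.4],[0,0,0]]
    - [[0,0,-0.4],[0,0,0]]
    - [[0,0,-0.4],[0,0,0]]
    - [[0,0,-0.5],[0,0,0]]
    - [[0,0,-0.5],[0,0,0]]
    - [[0,0,-0.8],[0,0,0]]
    - [[0,0,-0.8],[0,0,0]]
    - [[0,0,-0.8],[0,0,0]]
    - [[0,0,-0.8],[0,0,0]]

```text
time_s: 13.55
tcp_pos: [0.5522, -0.0208, 0.3043]
orientation: [-3.141, -0.0, 1.742]
wrist_force: [0.1, -0.2, -2.6]
grip_width: 0.129
gripper_force: 60.1
```

```bash
cat > look2.py <<'E'
from h import *
import pickle;mv,fv,fa,vv=pickle.load(open('fit.pkl','rb'))
for n in("scene","top"):
    env.grab_frame(n)
    for q in("sieve","lens","viewer"):print(n,q,[(np.round(d['location'],4).tolist(),round(d['score'],2)) for d in env.find_in(n,q)])
s=env.get_state();print(s['time_s'],s['tcp_pos'],s['orientation'],s['gripper_force'])
x,y,w=vv[:3];print('view',vv[:3])
for d in (.125,.245):
    t=np.array([x-d*np.cos(w),y-d*np.sin(w)]);dp=t-s['tcp_pos'][:2];yw=s['orientation'][2]
    print(d,t,'tool dx',dp@[np.cos(yw),np.sin(yw)]/.03,'dy',dp@[np.sin(yw),-np.cos(yw)]/.03,'turn z',-(np.pi/2+w-yw)/.1)
E
python3 look2.py
```

```text
scene sieve [([0.5572, -0.0157, 0.253], 0.57), ([0.6725, -0.3344, 0.0779], 0.52)]
scene lens [([0.213, 0.3814, 0.0985], 0.65), ([0.6846, 0.3686, 0.1143], 0.55)]
scene viewer [([0.6904, 0.3693, 0.1148], 0.84), ([0.2126, 0.3814, 0.0974], 0.83), ([0.3753, 0.4199, 0.009], 0.49), ([0.5557, -0.0136, 0.2527], 0.4), ([0.6308, 0.0606, 0.1523], 0.19)]
top sieve []
top lens [([0.1976, 0.3642, 0.1492], 0.68), ([0.6559, 0.3531, 0.2112], 0.66)]
top viewer [([0.6548, 0.3503, 0.2076], 0.97), ([0.191, 0.3722, 0.1472], 0.78)]
13.95 [ 0.55208249 -0.02070763  0.30161289] [-3.13907384e+00 -9.21329300e-04  1.74184428e+00] 60.134793519973755
view [0.67065633 0.36324861 0.27063897]
0.125 [0.5502063  0.32983021] tool dx 11.524725807667677 dy 1.9272676089733574 turn z -0.9959100868391957
0.245 [0.43457427 0.29774854] tool dx 11.127019966686282 dy -2.0529120432596004 turn z -0.9959100868391957
```

move_arm:
  deltas:
    - [[0.5,-0.1,0],[0,0,0]]
    - [[0.9,-0.17,0],[0,0,0]]
    - [[0.9,-0.17,0],[0,0,0]]
    - [[0.9,-0.17,0],[0,0,0]]
    - [[0.9,-0.17,0],[0,0,0]]
    - [[0.9,-0.17,0],[0,0,0]]
    - [[0.9,-0.17,0],[0,0,0]]
    - [[0.9,-0.17,0],[0,0,0]]
    - [[0.9,-0.17,0],[0,0,0]]
    - [[0.9,-0.17,0],[0,0,0]]

```text
time_s: 15.2
tcp_pos: [0.4593, 0.2266, 0.3026]
orientation: [-3.141, -0.001, 1.742]
wrist_force: [-0.1, 0.8, -3.1]
grip_width: 0.125
gripper_force: 60.1
```

move_arm:
  deltas:
    - [[0.9,-0.17,0.2],[0,0,0]]
    - [[0.9,-0.17,0.3],[0,0,0]]
    - [[0.7,-0.1,0.3],[0,0,0]]
    - [[0,0,0.3],[0,0,-0.5]]
    - [[0,0,0.2],[0,0,-0.5]]
    - [[0,0,0],[0,0,0]]
    - [[0,0,0],[0,0,0]]

```text
time_s: 16.08
tcp_pos: [0.4346, 0.2971, 0.2641]
orientation: [3.142, -0.0, 1.841]
wrist_force: [0.5, -0.5, -1.7]
grip_width: 0.135
gripper_force: 60.0
```

```bash
cat >> look2.py <<'E'
# silhouette of held sieve: fit pose, and refit the viewer
cams=[env.calibration(n) for n in("scene","top")]
E
python3 look2.py
python3 - <<'E'
from h import *
import pickle;mv,fv,fa,vv=pickle.load(open('fit.pkl','rb'))
s=env.get_state();T=R.from_euler('xyz',s['orientation']).as_matrix();x,y,w=vv[:3]
im=env.grab_frame("scene");c=env.calibration("scene")
im3=cv2.resize(im,None,fx=3,fy=3,interpolation=cv2.INTER_CUBIC)
g=np.array(s['tcp_pos'])-[0,0,.0037]
def dr(p,col):cv2.polylines(im3,[np.round(cv2.convexHull((proj(c,p)*3+1).astype(np.float32))).astype(int)],True,col,1)
for p in(box((-.003,.003),(-.04,.04),(-.085,-.015)),box((-.006,.006),(-.02,.02),(-.015,.015))):dr(pl(p,0,0,w)+g,(0,0,255))
gl=cyl(.022,(-.065,-.03),'x')+[0,0,.21];dr(pl(gl,x,y,w),(0,255,0))
u=proj(c,g)[0]*3
cv2.imwrite('pics/s2.png',im3[int(u[1])-250:int(u[1])+310,int(u[0])-380:int(u[0])+320])
E
```

```text
scene sieve [([0.4378, 0.2963, 0.217], 0.76)]
scene lens [([0.2153, 0.3822, 0.1008], 0.9), ([0.6868, 0.3711, 0.1155], 0.76), ([0.6297, 0.0589, 0.1505], 0.56)]
scene viewer [([0.6917, 0.3709, 0.114], 0.68), ([0.2148, 0.3826, 0.0965], 0.64)]
top sieve [([0.4454, 0.2804, 0.2482], 0.61), ([0.654, 0.3507, 0.2119], 0.15)]
top lens [([0.2173, 0.3791, 0.1911], 0.68), ([0.6536, 0.3523, 0.21], 0.67)]
top viewer [([0.6561, 0.3509, 0.212], 0.78), ([0.2114, 0.3832, 0.1873], 0.42)]
16.475 [0.43500563 0.29669667 0.26403735] [ 3.14131599e+00 -1.41806303e-04  1.84150162e+00] 60.045931935310364
view [0.67065633 0.36324861 0.27063897]
0.125 [0.5502063  0.32983021] tool dx 0.03736518860823872 dy 3.9955209373181897 turn z 0.0006632971125419829
0.245 [0.43457427 0.29774854] tool dx 0.037630507453062 dy -0.004479053882547719 turn z 0.0006632971125419829
```

View pics/s2.png

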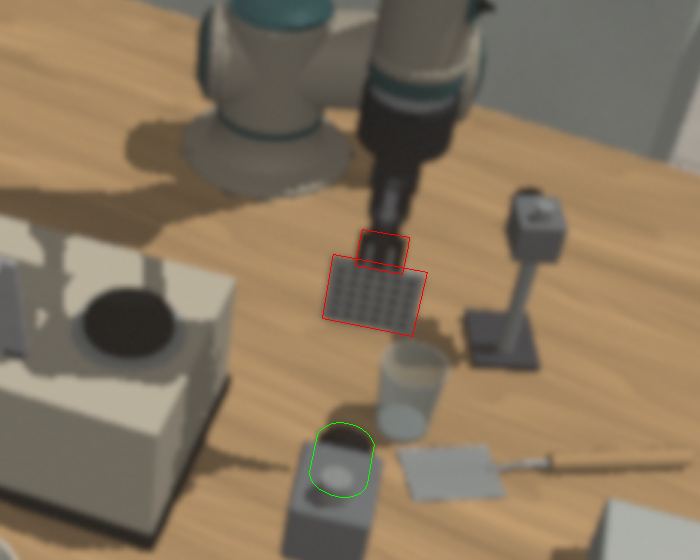

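The sieve hangs upright at px (375,295) on its predicted outline, square to the lens (barrel at px (345,440)). Now I approach along the lens axis.

move_arm:
  deltas:
    - [[0.03,0.6,0],[0,0,0]]
    - [[0,0.8,0],[0,0,0]]
    - [[0,0.8,0],[0,0,0]]
    - [[0,0.7,0],[0,0,0]]
    - [[0,0.5,0],[0,0,0]]
    - [[0,0.4,0],[0,0,0]]
    - [[0,0.2,0],[0,0,0]]
    - [[0,0,0],[0,0,0]]
    - [[0,0,0],[0,0,0]]
    - [[0,0,0],[0,0,0]]

```text
time_s: 17.77
tcp_pos: [0.5498, 0.3297, 0.2642]
orientation: [3.141, -0.0, 1.842]
wrist_force: [0.0, -0.5, -2.2]
grip_width: 0.132
gripper_force: 59.9
```

Run:
```python
from h import *
import pickle;mv,fv,fa,vv=pickle.load(open('fit.pkl','rb'))
exec(open('fm.py').read())
s=env.get_state();x,y,w=vv[:3];print(s['time_s'],s['tcp_pos'],s['orientation'],s['joint_vel'],s['gripper_force'])
g=np.array(s['tcp_pos'])-[0,0,.0037]
outs=[]
for n in("scene","top"):
    im=env.grab_frame(n);c=env.calibration(n)
    im3=cv2.resize(im,None,fx=3,fy=3,interpolation=cv2.INTER_CUBIC)
    def dr(p,col):cv2.polylines(im3,[np.round(cv2.convexHull((proj(c,p)*3+1).astype(np.float32))).astype(int)],True,col,1)
    for p in(box((-.003,.003),(-.04,.04),(-.085,-.015)),box((-.006,.006),(-.02,.02),(-.015,.015))):dr(pl(p,0,0,w)+g,(0,0,255))
    dr(pl(cyl(.022,(-.065,-.03),'x')+[0,0,.21],x,y,w),(0,255,0))
    for p in flapm(1.7,*mv[:3]):dr(p,(255,0,0))
    u=proj(c,g)[0]*3+([-120,0] if n=='scene' else [150,0]);a=int(u[1]);b=max(int(u[0]),200)
    outs.append(im3[a-250:a+250,b-200:b+200] if n=='top' else im3[a-250:a+250,b-200:b+200])
cv2.imwrite('pics/fin.png',np.hstack(outs))
```

```text
17.775 [0.54981744 0.32968093 0.26420725] [ 3.14149446e+00 -1.05815644e-04  1.84198380e+00] [-0.00134385  0.00026599 -0.00338416  0.0002959  -0.00221613  0.00059519] 59.93759572505951
```

View pics/fin.png

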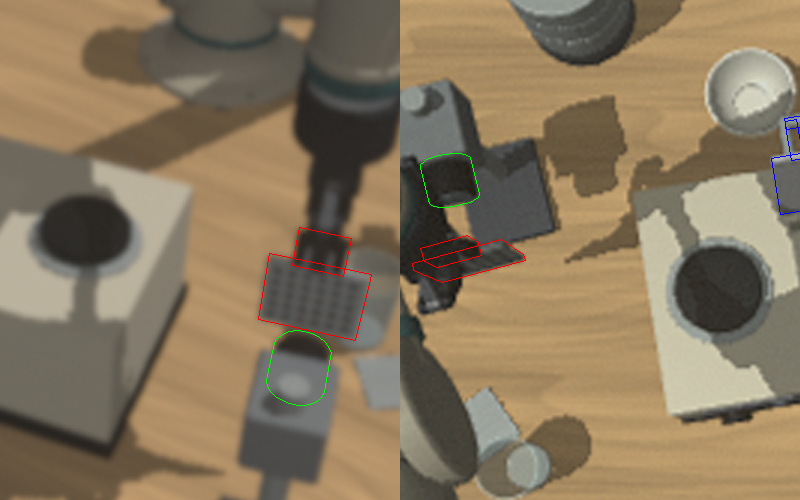

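The sieve is 6 cm in front of and centred on the lens in both views, on its predicted outlines (scene px (315,295), top px (470,255)). The flap is open at about 1.7 rad, so I hand in.

```bash
python3 -c "
from rig import env
print(env.job_done())"
```

```text
the job is handed in; nothing more can be done
None
```

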